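# Work the optical rail past the post into its dock

## Task

Push the aluminium rail across the bench into the black dock: work it round with fingertip pushes on one end and then the other, so that it slips in behind the red-topped post and lies fully home, flat along the dock's back wall and between its two side walls. Only push it, do not pick it up or tip it, and leave the other things on the bench where they stand. Move clear when it is in.

Things in the scene. Friction and masses are not known exactly. Their poses are not given: they have to be found in the camera images.
- rail: Loose aluminium bar, 240 mm long (own y axis), 36 wide (x), 30 high, black groove along its top; either end may lead. Origin: centre of its underside, z up. 0.34 to 0.6 kg. Starts between robot and dock, y within 0.3 rad of world y. It stands on a rubber foot under each end, so a sideways push near one end pivots it roughly about the other; a flat push on an end face slides it lengthwise.
- rail_end_a (a point): Centre of the rail's +y end face (36 x 24 mm, flat), 15 mm above the bench. The foot under this end is 22 mm long, centred 104 mm from the rail's middle.
- rail_end_b (a point): Centre of the rail's -y end face, 15 mm above the bench; foot as at the other end.
- dock: Fixed black three-sided bay, open to its -x side (towards the robot) and above. Origin: on the bench, where the rail's middle lies when home; x to the back wall, y along it. Inner faces (mm): back wall x = 18, side walls y = 140 and -140; side walls reach forward to x = -22. Walls 12 thick, 24 high. Yaw within 0.1 rad. Its dark floor plate is flush with the bench, no step.
- post: Fixed steel post, red top, 16 mm diameter, 62 high, origin at its foot. At dock x = -50 and y = +85 or -85 (varies). Clear gap to the back wall 60, to the far side wall 217 (less than the rail's length): the rail's end on the post's side goes in first, behind the post, with the rail at about 25 degrees to the back wall, then the other end is swung in.
- plug: Flat brass plug (16 diameter, 1 high, no obstacle) in the empty post hole at the other y. Origin at its centre, on the bench.
- jar: Bystander, loose: amber glass jar, black lid, 48 dia x 60 (mm). Origin at the centre of its underside. Leave it alone.
- eyepiece: Bystander, loose: black eyepiece standing, 42 dia x 56 (mm). Origin at the centre of its underside. Leave it alone.
- objective: Bystander, loose: steel objective lens with a yellow band, 30 dia x 46 (mm). Origin at the centre of its underside. Leave it alone.
- slidebox: Bystander, loose: blue slide box 85 x 100 x 32 (mm). Origin at the centre of its underside. Leave it alone.
- driver: Bystander, loose: screwdriver 160 long, lying (mm). Origin at the centre of its underside, on its length. Leave it alone.
- lensring: Bystander, loose: brass lens ring, 50 dia x 12 (mm). Origin at the centre of its underside. Leave it alone.
- dish: Bystander, loose: blue dish, 90 dia x 15 (mm). Origin at the centre of its underside. Leave it alone.
There are look-alikes about, which are no part of the job. Several things have the shape of the rail; the one meant has the colours described above.

How it is judged (in metres and radians):
At the end, for the whole second after the job is handed in: The rail lies flat and still in the dock, its middle within 7 mm of touching the back wall, parallel to it within 0.05 rad, between the side walls (middle within 25 mm of the dock's middle) (x of rail in the frame of dock between -0.007 and 0.004 m and y of rail in the frame of dock between -0.025 and 0.025 m and angle between the y axis of rail and the y axis of dock, either way round below 0.05 rad and height (world z) of rail below 0.006 m and angle between rail's own z axis and vertical below 0.06 rad and linear speed of rail below 0.01 m/s and angular speed of rail below 0.05 rad/s).
It fails at once if the rail is lifted or tipped (height (world z) of rail above 0.012 m or angle between rail's own z axis and vertical above 0.15 rad).
It fails at once if a bystander is moved by more than 20 mm (distance of any of jar, eyepiece, objective, slidebox, driver, lensring, dish from where it was at the start of the episode above 0.02 m).
It also fails if it takes over 64 s, if anything falls off the work surface, if the arm or the gripper's body presses on something with over 40 N, if the wrist force passes 120 N, or if a joint passes its speed limit or range.

## Robot

A 6-joint arm with a two-finger parallel gripper is mounted at the origin on the work surface. World frame = base frame: x ahead of the robot, y to its left, z up, the work surface at z = 0. Lengths are in mm, angles in rad, forces in N, time in s.
With the tool pointing down it reaches from about 275 to 725 mm from the base axis. Payload 5.6 kg.
Tool frame: the origin (TCP) lies at the very end of the fingers, on their centre line; the grasp point (between the pads) lies 19 mm behind it (robot.hold_point_z is the distance from the TCP to the grasp point, in mm); z points along the fingers, y is the direction in which the jaws open and shut (so a half turn about z gives the same grasp; the last joint's range is limited). The gripper opens to 85 mm and grips with 20 to 120 N. Pads are 22 mm wide; open, the fingers measure 114 mm over their backs; the gripper's body (76 mm by 85 mm) begins 54 mm behind the grasp point. The pads swing forward as they close: fully open they stand 13 mm farther back than shut.
Start: joints at [-0.828, 0.255, 0.108, 0, -1.424, -0.285], TCP at [243.104, -493.349, 231.283] pointing down, gripper open.
Joint ranges: [-2.95, 2.95], [-1.21, 1.97], [-1.09, 1.5], [-2.87, 1.71], [-2.94, -0.07], [-3.05, 3.05]. Speed limits (rad/s): [2.57, 2.57, 3.14, 3.14, 3.14, 3.14].

## Interface

Orientations are given as a unit quaternion [w, x, y, z].
In Python, from cell import robot gives the robot as it stands.
- The arm moves only by the tool servo_tool, never from a script. Its argument "increments" is a list that holds one entry, the list of rows, each a list of 7 numbers: the gripper command: -1 is shut, 1 is fully open, values between are in proportion, then the shift along the world's x, y, z in cm, then the turn, a rotation vector about the world's x, y, z in degrees. A call has 1 to 5 rows; each row is the pose to reach, as a shift and turn from the pose commanded when the call began; what a row does not reach only later rows make up. A row lasts 1/10 s, in which the tool goes at most 50 mm and 8.59 degrees, less where a joint would pass 70% of its speed; a pose out of reach is approached as far as the arm can. A call with a gripper value outside its range is refused whole. The fingers move at their own pace and stop on an object; "grip_force" is the grip in N (left out, the last holds). Time passes only in rows, so rows that repeat a pose let the fingers close. It gives the time, the measured TCP pose, the force and the opening at its end, in the units of the state.
- robot.read_state(): the state, without advancing time (a new reading comes with each control period).
- robot.capture(name): name is "side" or "top"; returns a dict with "color" (400x640x3 uint8, red, green, blue), "mtx" (3x3 intrinsics, pixels), "R" (3x3) and "t" (3): a world point X has camera coordinates R X + t. Camera axes: x right, y down, z forward; pixel columns grow to the right and rows downward; lengths in mm; the calibration is good to about 2 mm. A picture is of the moment at which its call begins. There is no depth.
- robot.close_job(): hands the job in, once; it reports no verdict.
The state is a dict: "time": time; "qpos": joint angles; "qd": joint speeds; "tau": joint torques, N m; "tool_pos": TCP position; "orientation": TCP orientation; "force": force on the tool from outside, world axes, zero at the start; "torque": the same for the moment, N m; "finger_gap": finger opening in mm.
Only numpy, scipy, OpenCV 4.12 (cv2) and the standard library are available. Lean on these libraries where they do the work, as an engineer would, in place of code of your own. Each camera call takes 0.05 s, during which the arm holds its last target. There are 200 camera calls.

## Working session

There is one attempt and no reset: what is moved stays moved. The work goes in short steps, Python scripts to look and compute and a tool call to move; the robot and the scene stay as the last step left them, time stands still between calls to the robot, and variables do not carry over. Pictures are saved under pics/ and viewed, about 8 in all and at most 12, crops included, and the job is handed in when it is done.

Besides the shell and the picture viewer there is one more tool, called as a command line: name --argument value ..., lists and objects as JSON in quotes. servo_tool: Moves the arm, as the interface text tells. Its arguments: {"type":"object","properties":{"increments":{"type":"array","items":{"type":"array","items":{"type":"array","items":{"type":"number"}}}},"grip_force":{"type":"number"}},"required":["increments"]}

```bash
mkdir -p pics; ls
python3 - <<'E'
from cell import robot
import cv2,numpy as np
s=robot.read_state();print(s['time'],s['tool_pos'],s['orientation'],s['finger_gap'])
for n in('top','side'):
    c=robot.capture(n);cv2.imwrite(f'pics/{n}0.png',c['color'][:,:,::-1])
    print(n,c['mtx'].tolist(),np.round(c['R'],4).tolist(),np.round(c['t'],1).tolist())
E
```

```text
pics
0.0 [ 242.91427867 -492.89838558  230.38058086] [-2.48298892e-04 -2.26857967e-01  9.73927371e-01  9.36854541e-04] 85.44641788552552
top [[382.00549491396276, 0.0, 318.16717029815584], [0.0, 382.00549491396276, 191.6206079537737], [0.0, 0.0, 1.0]] [[-0.0091, -0.9999, -0.0051], [-0.9888, 0.0098, -0.1491], [0.1492, 0.0037, -0.9888]] [9.2, 547.4, 921.1]
side [[444.43736689054793, 0.0, 318.0845986907032], [0.0, 444.43736689054793, 203.25922503087062], [0.0, 0.0, 1.0]] [[0.9917, -0.1274, 0.0174], [-0.0513, -0.5161, -0.855], [0.1179, 0.847, -0.5184]] [-543.9, 58.0, 1090.8]
```

View pics/top0.png

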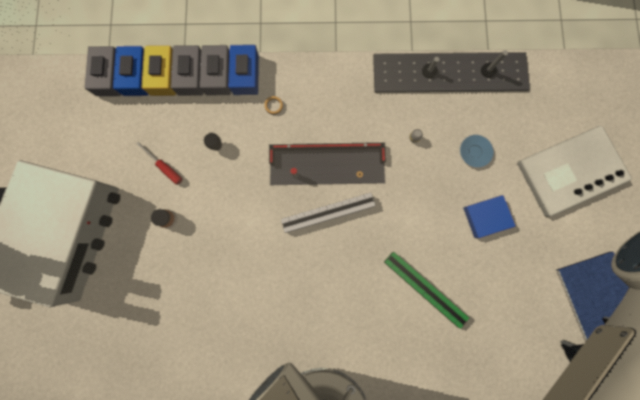

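View pics/side0.png

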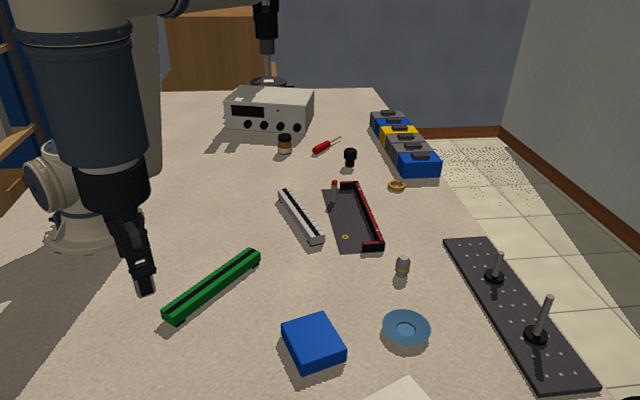

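The only aluminium bar is the white/grey one at top (283–375, 195–232), side (278–325, 188–248). The green bar at top (387–470, 252–328) is a look-alike. The post is at top (293,171), which is the +y side, and the plug is at (360,174). I'll measure these and confirm them in a crop.

```bash
cat > h.py <<'E'
import cv2,numpy as np
from cell import robot
def ray(c,uv,z):
    uv=np.atleast_2d(np.array(uv,float));d=np.c_[uv,np.ones(len(uv))]@np.linalg.inv(c['mtx']).T@c['R']
    o=-c['R'].T@np.array(c['t']);return (o+d*((z-o[2])/d[:,2])[:,None])[:,:2]
def proj(c,X):
    p=(np.atleast_2d(X)@c['R'].T+c['t'])@np.array(c['mtx']).T;return p[:,:2]/p[:,2:]
def tri(c1,u1,c2,u2):
    P=[np.array(c['mtx'])@np.c_[c['R'],c['t']] for c in(c1,c2)]
    X=cv2.triangulatePoints(P[0],P[1],np.array(u1,float).reshape(2,1),np.array(u2,float).reshape(2,1)).ravel();return X[:3]/X[3]
def blob(m,box,n=1):
    k=np.zeros_like(m,np.uint8);x0,y0,x1,y1=box;k[y0:y1,x0:x1]=m[y0:y1,x0:x1]
    return sorted(cv2.findContours(k,cv2.RETR_EXTERNAL,cv2.CHAIN_APPROX_NONE)[0],key=cv2.contourArea)[::-1][:n]
E
python3 - <<'E'
from h import *
t=robot.capture('top');s=robot.capture('side')
for n,c,b in(('top',t,(262,135,392,240)),('side',s,(270,170,400,260))):
    x0,y0,x1,y1=b
    cv2.imwrite(f'pics/{n}c.png',cv2.resize(c['color'][y0:y1,x0:x1,::-1],None,fx=6,fy=6,interpolation=cv2.INTER_CUBIC))
    hsv=cv2.cvtColor(c['color'],cv2.COLOR_RGB2HSV);H,S,V=hsv[...,0],hsv[...,1],hsv[...,2]
    red=((H<8)|(H>172))&(S>110)&(V>60)
    for k in blob(red.astype(np.uint8),b,4):
        print(n,'red',cv2.contourArea(k),np.round(k.reshape(-1,2).mean(0),1),cv2.boundingRect(k))
    sil=(S<40)&(V>110)
    for k in blob(sil.astype(np.uint8),b,3):
        r=cv2.minAreaRect(k);print(n,'silver',cv2.contourArea(k),np.round(cv2.boxPoints(r),1).tolist())
E
```

```text
top red 123.0 [326.5 145.3] (291, 144, 72, 4)
top red 25.0 [280. 146.] (273, 145, 14, 3)
top red 25.0 [293.4 170.5] (290, 168, 7, 6)
top red 24.0 [271.  155.5] (270, 149, 3, 14)
top silver 412.5 [[283.3999938964844, 226.89999389648438], [373.20001220703125, 200.3000030517578], [374.79998779296875, 205.60000610351562], [285.0, 232.1999969482422]]
top silver 337.0 [[281.1000061035156, 218.8000030517578], [370.20001220703125, 192.39999389648438], [371.6000061035156, 197.10000610351562], [282.3999938964844, 223.5]]
side red 76.0 [367.9 209. ] (359, 190, 19, 39)
side red 21.0 [379.3 235.5] (376, 231, 7, 10)
side red 20.0 [370.5 242.2] (363, 241, 16, 3)
side red 16.0 [334. 182.] (332, 180, 5, 5)
side silver 203.5 [[277.5, 190.39999389648438], [281.20001220703125, 187.8000030517578], [315.20001220703125, 235.89999389648438], [311.5, 238.5]]
side silver 185.5 [[285.20001220703125, 188.60000610351562], [288.70001220703125, 186.0], [324.5, 233.60000610351562], [321.0, 236.3000030517578]]
side silver 0.0 [[359.0, 184.0], [359.0, 184.0], [359.0, 183.0], [359.0, 183.0]]
```

View pics/topc.png

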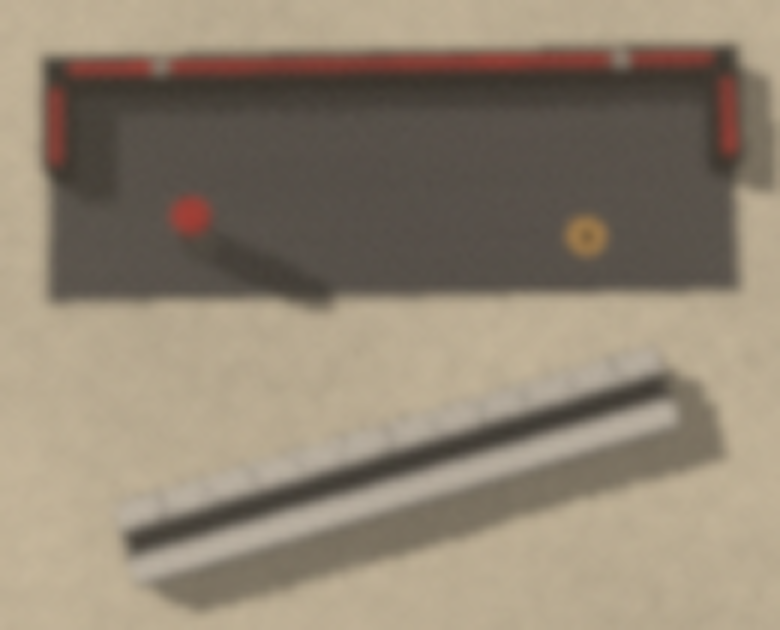

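View pics/sidec.png

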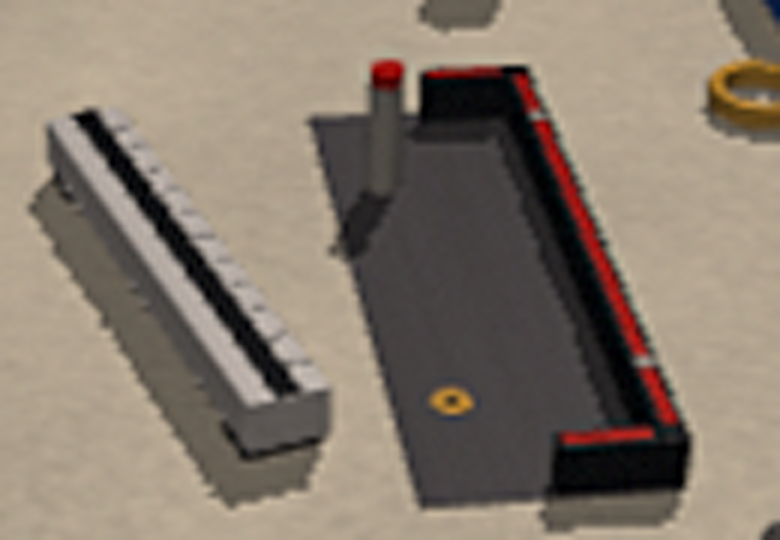

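Run:
```python
from h import *
t=robot.capture('top');s=robot.capture('side')
T=lambda *p:[(q+.5)/6-.5+o for q,o in zip(p,(262,135))]
S=lambda *p:[(q+.5)/6-.5+o for q,o in zip(p,(270,170))]
print('tri post top',tri(t,T(190,215),s,S(387,70)))
print('tri plug',tri(t,T(586,236),s,S(452,401)))
print('tri rail groove +y end',tri(t,T(127,540),s,S(85,115)),' -y',tri(t,T(668,383),s,S(287,390)))
print('tri wallmark -y',tri(t,T(620,59),s,S(643,361)),'+y',tri(t,T(161,67),s,S(538,114)))
print('post z62',ray(t,T(190,215),62),'plug',ray(t,T(586,236),1),ray(s,S(452,401),1))
print('rail ends z30 top cam (+y: far,near; -y: far,near)',ray(t,[T(120,510),T(138,582),T(660,350),T(678,418)],30).round(1).tolist())
print('side',ray(s,[S(108,106),S(48,124),S(327,388),S(250,408)],30).round(1).tolist())
print('dock outer back z24 L,R',ray(t,[T(45,60),T(735,48)],24).round(1).tolist(),'floor front',ray(t,[T(50,300),T(738,288)],0).round(1).tolist())
print('side wall front outer',ray(t,[T(48,172),T(740,170)],24).round(1).tolist())
print('side outer back R,L',ray(s,[S(688,433),S(528,67)],24).round(1).tolist())
for n,uv in dict(jar=(162,212),eyep=(212,140),obj=(417,133)).items(): print(n,ray(t,uv,50).round())
print('ring',ray(t,(274,105),6).round())
```

```text
tri post top [598.62219889  65.36637897  61.03729741]
tri plug [ 599.96598514 -104.83495506    1.49524201]
tri rail groove +y end [465.90893241  93.95222269  29.36344555]  -y [ 529.40988831 -134.42412767   32.97453293]
tri wallmark -y [ 673.17405341 -118.99887533   25.58889153] +y [672.15533665  80.4015907   26.09622281]
post z62 [[598.19751935  65.31154396]] plug [[ 599.72749226 -104.86016858]] [[ 600.3676071  -104.09982491]]
rail ends z30 top cam (+y: far,near; -y: far,near) [[478.7, 96.9], [448.5, 89.2], [544.4, -131.9], [515.4, -138.6]]
side [[476.6, 100.1], [448.6, 86.2], [545.1, -130.6], [514.1, -140.6]]
dock outer back z24 L,R [[675.7, 131.2], [677.9, -169.3]] floor front [[573.7, 131.2], [576.0, -171.1]]
side wall front outer [[625.7, 129.4], [623.5, -169.6]]
side outer back R,L [[679.6, -165.8], [678.3, 129.6]]
jar [[499. 392.]]
eyep [[682. 274.]]
obj [[ 695. -250.]]
ring [[791. 121.]]
```

The crops confirm it: the rail has a black groove and its ends are at about crop (130,545) and (668,385). The post at crop (190,215) triangulates to z=61 against 62 nominal, and the plug to z=1.5. The rail length measures 238 mm.

Dock origin ≈ (648,-19.5), yaw ≈ 0.008, post on the +y side. Rail centre ≈ (497,-21), yaw ≈ 0.28.

Plan:
1. Push the +y end face lengthwise towards -y.
2. Swing the +y end towards +x.
3. Push the -y end face in behind the post.
4. Swing the -y end in.

First I go above a spot beyond the +y end.

servo_tool --increments '[[[-1,1.4,4.2,0,0,0,-2],[-1,2.8,8.4,0,0,0,-4],[-1,4.2,12.6,0,0,0,-6],[-1,5.6,16.8,0,0,0,-8],[-1,7,21,0,0,0,-10]]]'

```text
time: 0.8
tool_pos: [313.2, -281.8, 231.3]
orientation: [0.0, -0.14, 0.99, -0.0]
force: [1.4, -0.0, 0.5]
finger_gap: 12.2
```

servo_tool --increments '[[[-1,1.4,4.2,0,0,0,0],[-1,2.8,8.4,0,0,0,0],[-1,4.2,12.6,0,0,0,0],[-1,5.6,16.8,0,0,0,0],[-1,7,21,0,0,0,0]]]'

```text
time: 1.3
tool_pos: [383.2, -71.5, 231.6]
orientation: [0.001, -0.141, 0.99, 0.0]
force: [1.3, -0.4, 0.5]
finger_gap: -0.4
```

servo_tool --increments '[[[-1,1.4,4.2,-2,0,0,0],[-1,2.8,8.4,-4,0,0,0],[-1,4.2,12.6,-6,0,0,0],[-1,5.6,16.8,-8,0,0,0],[-1,7,21,-10,0,0,0]]]'

```text
time: 1.8
tool_pos: [453.3, 138.6, 130.7]
orientation: [0.0, -0.141, 0.99, 0.0]
force: [1.8, -0.6, 0.7]
finger_gap: 0.1
```

servo_tool --increments '[[[-1,-0.3,0,-4,0,0,0],[-1,-0.3,0,-8,0,0,0],[-1,-0.3,0,-11,0,0,0],[-1,-0.3,0,-12,0,0,0],[-1,0.3,-2,-12,0,0,0]]]'

```text
time: 2.3
tool_pos: [455.6, 117.2, 10.4]
orientation: [-0.001, -0.142, 0.99, -0.0]
force: [0.6, -1.1, 0.4]
finger_gap: -0.1
```

servo_tool --increments '[[[-1,0.2,-0.8,0,0,0,0],[-1,0.5,-1.6,0,0,0,0],[-1,0.7,-2.4,0,0,0,0],[-1,0.9,-3.2,0,0,0,0],[-1,1.1,-4.0,0,0,0,0]]]'

```text
time: 2.8
tool_pos: [467.9, 76.6, 12.0]
orientation: [0.001, -0.141, 0.99, 0.0]
force: [-0.7, 3.1, 2.2]
finger_gap: -0.1
```

```bash
cat >> h.py <<'E'
D0=np.array([648,-19.5]);DY=0.008
def rail(c,z=30,vis=None):
    hsv=cv2.cvtColor(c['color'],cv2.COLOR_RGB2HSV);m=((hsv[...,1]<40)&(hsv[...,2]>110)).astype(np.uint8)
    roi=proj(c,[[x,y,30] for x in(430,690) for y in(150,-290)]);x0,y0=roi.min(0).astype(int);x1,y1=roi.max(0).astype(int)
    k=[q.reshape(-1,2) for q in blob(m,(max(x0,0),max(y0,0),x1,y1),6) if cv2.contourArea(q)>60]
    if vis: cv2.imwrite(vis,cv2.resize(c['color'][max(y0-20,0):y1+20,max(x0-20,0):x1+20,::-1],None,fx=3,fy=3))
    P=ray(c,np.vstack(k),z).astype(np.float32);r=cv2.minAreaRect(P);b=cv2.boxPoints(r)
    e=[b[1]-b[0],b[2]-b[1]];L=max(e,key=np.linalg.norm);W=min(np.linalg.norm(e[0]),np.linalg.norm(e[1]))
    if L[1]<0:L=-L
    yaw=np.arctan2(-L[0],L[1]);C=np.array(r[0]);d=C-D0;cs,sn=np.cos(DY),np.sin(DY)
    print('rail n',len(k),'C',C.round(1),'yaw',round(float(yaw),3),'phi_deg in dock',round(float(np.degrees(DY-yaw)),1),'LxW',round(float(np.linalg.norm(L)),1),round(float(W),1),
     'dock xy',np.round([cs*d[0]+sn*d[1],-sn*d[0]+cs*d[1]],1),'ends+y',(C+L/2).round(1),'-y',(C-L/2).round(1))
E
python3 - <<'E'
from h import *
rail(robot.capture('top'),vis='pics/t1.png');rail(robot.capture('side'))
E
```

```text
rail n 2 C [508.8 -61.9] yaw 0.282 phi_deg in dock -15.7 LxW 216.4 35.3 dock xy [-139.5  -41.3] ends+y [478.7  42. ] -y [ 538.9 -165.8]
rail n 2 C [507.4 -54. ] yaw 0.281 phi_deg in dock -15.6 LxW 237.2 36.2 dock xy [-140.9  -33.4] ends+y [474.5  60. ] -y [ 540.2 -167.9]
```

servo_tool --increments '[[[-1,0.2,-0.8,0,0,0,0],[-1,0.5,-1.7,0,0,0,0],[-1,0.5,-1.7,0,0,0,0],[-1,-0.5,1.5,0,0,0,0],[-1,-5,1.5,0,0,0,0]]]'

```text
time: 3.4
tool_pos: [420.6, 94.0, 11.5]
orientation: [0.002, -0.141, 0.99, 0.0]
force: [-0.8, -0.0, 0.6]
finger_gap: 0.3
```

Run:
```python
from h import *
rail(robot.capture('top'),vis='pics/t2.png');rail(robot.capture('side'));print(robot.read_state()['tool_pos'])
```

```text
rail n 2 C [511.3 -70.4] yaw 0.283 phi_deg in dock -15.8 LxW 237.5 35.6 dock xy [-137.1  -49.8] ends+y [478.1  43.6] -y [ 544.5 -184.4]
rail n 2 C [512.1 -70.4] yaw 0.28 phi_deg in dock -15.6 LxW 239.9 35.7 dock xy [-136.3  -49.9] ends+y [479.   44.8] -y [ 545.3 -185.7]
[410.85788486  89.63111816   9.62236141]
```

servo_tool --increments '[[[-1,0.5,-4,0,0,0,0],[-1,1,-7.7,0,0,0,0],[-1,1,-7.7,0,0,0,0]]]'

```text
time: 3.8
tool_pos: [426.3, 11.5, 11.0]
orientation: [-0.001, -0.139, 0.99, -0.0]
force: [-1.0, 0.0, -0.2]
finger_gap: -0.2
```

servo_tool --increments '[[[-1,1.5,0.3,0,0,0,0],[-1,2.5,0.5,0,0,0,0],[-1,3.5,0.8,0,0,0,-2],[-1,4.5,1.1,0,0,0,-5],[-1,5.5,1.4,0,0,0,-8]]]'

```text
time: 4.3
tool_pos: [481.7, 28.8, 10.9]
orientation: [-0.001, -0.071, 0.997, -0.0]
force: [-1.4, -0.3, 1.4]
finger_gap: 0.0
```

servo_tool --increments '[[[-1,0.9,0.2,0,0,0,-3],[-1,1.8,0.4,0,0,0,-6],[-1,2.7,0.6,0,0,0,-9],[-1,3.6,0.8,0,0,0,-12],[-1,4.5,0.9,0,0,0,-15]]]'

```text
time: 4.8
tool_pos: [526.7, 38.0, 10.8]
orientation: [-0.001, 0.06, 0.998, -0.0]
force: [-2.2, -0.1, 1.2]
finger_gap: -0.3
```

Run:
```python
from h import *
rail(robot.capture('top'),vis='pics/t3.png');rail(robot.capture('side'));print(robot.read_state()['tool_pos'])
```

```text
rail n 2 C [548.4 -98.5] yaw -0.067 phi_deg in dock 4.3 LxW 171.8 39.1 dock xy [-100.2  -78.2] ends+y [554.2 -12.8] -y [ 542.6 -184.3]
rail n 2 C [550.5 -75.3] yaw -0.071 phi_deg in dock 4.5 LxW 260.7 36.7 dock xy [-98. -55.] ends+y [559.7  54.8] -y [ 541.3 -205.3]
[527.77167016  38.07361622  10.89614822]
```

servo_tool --increments '[[[-1,0.9,-0.2,0,0,0,-3],[-1,1.8,-0.4,0,0,0,-6],[-1,2.7,-0.6,0,0,0,-9],[-1,3.6,-0.8,0,0,0,-12],[-1,4.5,-1.0,0,0,0,-15]]]'

```text
time: 5.4
tool_pos: [571.5, 27.9, 10.8]
orientation: [-0.001, 0.189, 0.982, -0.0]
force: [-1.2, 0.4, 0.1]
finger_gap: 0.0
```

servo_tool --increments '[[[-1,0.8,-0.2,0,0,0,-2],[-1,1.5,-0.4,0,0,0,-5],[-1,2.2,-0.5,0,0,0,-8],[-1,2.2,-0.5,0,0,0,-8],[-1,0.5,-1,0,0,0,-8]]]'

```text
time: 5.9
tool_pos: [578.5, 18.1, 11.1]
orientation: [0.001, 0.256, 0.967, 0.0]
force: [-0.2, 0.6, -0.7]
finger_gap: 0.2
```

servo_tool --increments '[[[-1,-2.5,0,0,0,0,0],[-1,-6,0,3,0,0,0],[-1,-10,0,8,0,0,0]]]'

```text
time: 6.2
tool_pos: [482.8, 17.1, 79.1]
orientation: [-0.002, 0.256, 0.967, -0.001]
force: [1.3, 0.6, 2.1]
finger_gap: 0.1
```

Run:
```python
from h import *
rail(robot.capture('top'),vis='pics/t4.png');rail(robot.capture('side'));print(robot.read_state()['tool_pos'])
```

```text
rail n 2 C [ 572.5 -113.6] yaw -0.386 phi_deg in dock 22.6 LxW 174.6 39.5 dock xy [-76.3 -93.5] ends+y [605.3 -32.8] -y [ 539.6 -194.5]
rail n 2 C [583.9 -85.1] yaw -0.387 phi_deg in dock 22.7 LxW 240.1 36.8 dock xy [-64.6 -65.1] ends+y [629.3  26. ] -y [ 538.6 -196.3]
[485.8367427   18.11946753  85.44452943]
```

View pics/t4.png

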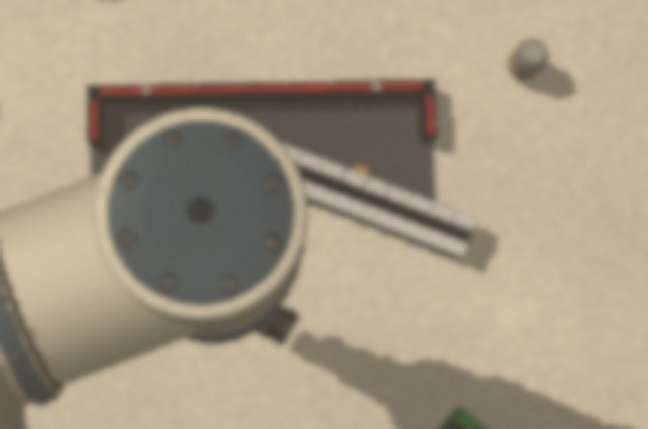

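Picture 5 shows the rail at φ≈23°, with its -y end at crop (470,240). The wrist hides its +y end in the top view, but the side view gives the full 240 mm. Next I push the -y end face along the rail's axis.

servo_tool --increments '[[[-1,0.7,-5,0,0,0,2],[-1,1.4,-10,0,0,0,4],[-1,2.1,-15,0,0,0,6],[-1,2.9,-20,0,0,0,8],[-1,3.6,-24.8,0,0,0,8]]]'

```text
time: 6.8
tool_pos: [521.9, -231.6, 80.4]
orientation: [0.0, 0.187, 0.982, 0.0]
force: [1.5, 0.2, 0.8]
finger_gap: 0.1
```

servo_tool --increments '[[[-1,0,-0.8,-4,0,0,0],[-1,0,-0.8,-7.4,0,0,0],[-1,0,-0.8,-7.4,0,0,0]]]'

```text
time: 7.1
tool_pos: [519.6, -237.8, 3.0]
orientation: [-0.003, 0.189, 0.982, 0.0]
force: [0.3, 0.2, 0.1]
finger_gap: 0.1
```

Run:
```python
from h import *
rail(robot.capture('top'),vis='pics/t5.png');rail(robot.capture('side'));print(robot.read_state()['tool_pos'])
```

```text
rail n 2 C [ 6.181e+02 -6.000e-01] yaw -0.377 phi_deg in dock 22.1 LxW 63.2 39.9 dock xy [-29.7  19.2] ends+y [629.8  28.8] -y [606.5 -29.9]
rail n 1 C [595.2 -89.1] yaw -0.388 phi_deg in dock 22.7 LxW 238.9 13.1 dock xy [-53.4 -69.1] ends+y [640.4  21.5] -y [ 550.  -199.6]
[ 521.67342034 -237.60509619    6.78013309]
```

servo_tool --increments '[[[-1,0.4,0.9,0.4,0,0,0],[-1,0.8,1.9,0.4,0,0,0],[-1,1.1,2.8,0.4,0,0,0],[-1,1.5,3.7,0.4,0,0,0],[-1,1.9,4.6,0.4,0,0,0]]]'

```text
time: 7.7
tool_pos: [541.3, -191.1, 11.0]
orientation: [0.0, 0.188, 0.982, -0.0]
force: [-0.5, -2.4, 1.5]
finger_gap: -0.0
```

servo_tool --increments '[[[-1,0.4,0.9,0,0,0,0],[-1,0.8,1.9,0,0,0,0],[-1,1.1,2.8,0,0,0,0]]]'

```text
time: 8.0
tool_pos: [552.2, -163.0, 10.3]
orientation: [0.0, 0.189, 0.982, -0.0]
force: [-1.3, -2.2, 1.8]
finger_gap: 0.1
```

Run:
```python
from h import *
rail(robot.capture('top'),vis='pics/t6.png');rail(robot.capture('side'));print(robot.read_state()['tool_pos'])
```

```text
rail n 1 C [ 554.4 -124.3] yaw -0.397 phi_deg in dock 23.2 LxW 43.8 14.9 dock xy [ -94.4 -104. ] ends+y [ 562.9 -104.1] -y [ 545.9 -144.5]
rail n 1 C [613.8 -42. ] yaw -0.384 phi_deg in dock 22.5 LxW 237.0 12.6 dock xy [-34.4 -22.2] ends+y [658.2  67.9] -y [ 569.4 -151.8]
[ 552.24269459 -162.17553671   10.02599441]
```

View pics/t6.png

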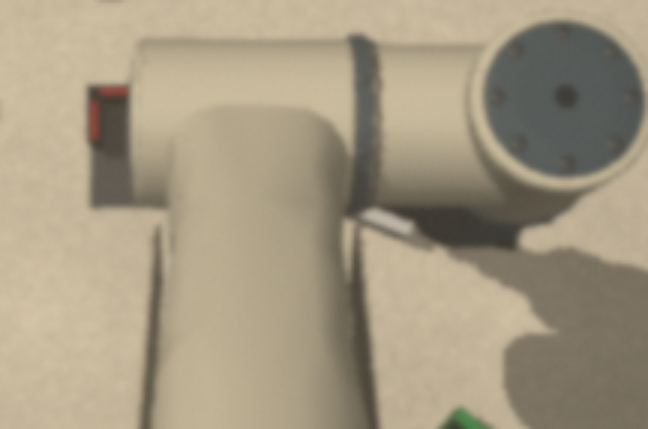

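Picture 6: the arm hides the rail in the top view. The side view shows one top strip, and correcting for its 12 mm offset puts the rail centre at dock (-45,-18), φ≈22.7°. Its corner is just reaching the back wall, with the end already behind the post. I keep pushing towards +y.

servo_tool --increments '[[[-1,0.2,0.6,0,0,0,0],[-1,0.3,1.2,0,0,0,0],[-1,0.4,1.8,0,0,0,0],[-1,0.5,2.4,0,0,0,0],[-1,0.6,3.0,0,0,0,0]]]'

```text
time: 8.6
tool_pos: [557.6, -133.2, 10.1]
orientation: [-0.0, 0.189, 0.982, 0.0]
force: [-0.3, -1.7, -1.4]
finger_gap: -0.2
```

servo_tool --increments '[[[-1,-0.8,-2.5,0,0,0,0],[-1,-4,-5,2,0,0,0],[-1,-9,-6,5,0,0,0]]]'

```text
time: 8.9
tool_pos: [475.2, -193.0, 55.0]
orientation: [-0.001, 0.189, 0.982, -0.0]
force: [0.0, -0.3, 1.8]
finger_gap: 0.2
```

Run:
```python
from h import *
rail(robot.capture('top'),vis='pics/t7.png');rail(robot.capture('side'),vis='pics/s7.png');print(robot.read_state()['tool_pos'])
```

```text
rail n 2 C [635.6  69.2] yaw -0.361 phi_deg in dock 21.1 LxW 78.0 39.2 dock xy [-11.7  88.8] ends+y [649.4 105.6] -y [621.8  32.7]
rail n 2 C [606.   -9.5] yaw -0.37 phi_deg in dock 21.6 LxW 236.2 36.3 dock xy [-41.9  10.3] ends+y [648.7 100.6] -y [ 563.4 -119.7]
[ 473.64220445 -193.00468493   58.77844619]
```

View pics/s7.png

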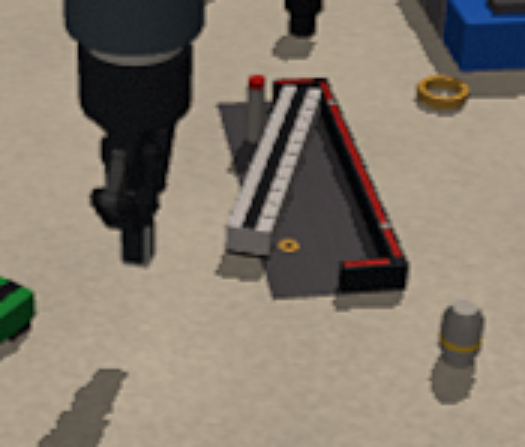

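Picture 7: the rail lies behind the post with its corner at the back wall, and the -y end is still out at crop (250,240). Both views agree on φ≈21.5°, and the post clearance is about 9 mm. Next I swing the -y end in.

servo_tool --increments '[[[-1,1.5,4.0,0,0,0,0],[-1,3.0,8.1,0,0,0,0],[-1,4.6,12.1,0,0,0,0],[-1,4.6,12.1,-4.6,0,0,0],[-1,4.6,12.1,-4.6,0,0,0]]]'

```text
time: 9.5
tool_pos: [518.2, -69.4, 5.2]
orientation: [-0.004, 0.188, 0.982, -0.0]
force: [-1.6, -0.7, -0.1]
finger_gap: -0.0
```

servo_tool --increments '[[[-1,1,-0.2,0,0,0,0],[-1,2,-0.5,0,0,0,0],[-1,3,-0.9,0,0,0,2],[-1,4,-1.4,0,0,0,5],[-1,5,-1.9,0,0,0,8]]]'

```text
time: 10.0
tool_pos: [573.1, -91.2, 11.4]
orientation: [0.001, 0.119, 0.993, 0.0]
force: [-0.5, 0.5, 1.1]
finger_gap: -0.0
```

Run:
```python
from h import *
rail(robot.capture('top'));rail(robot.capture('side'));print(robot.read_state()['tool_pos'])
```

```text
Traceback (most recent call last):
  File "h.py", line 20, in rail
    P=ray(c,np.vstack(k),z).astype(np.float32);r=cv2.minAreaRect(P);b=cv2.boxPoints(r)
            ~~~~~~~~~^^^
ValueError: need at least one array to concatenate
```

Run:
```python
from h import *
rail(robot.capture('side'),vis='pics/s8.png');print(robot.read_state()['tool_pos'])
```

```text
rail n 2 C [622.2 -16.8] yaw -0.218 phi_deg in dock 12.9 LxW 235.9 36.4 dock xy [-25.8   2.9] ends+y [647.7  98.4] -y [ 596.7 -132. ]
[574.08004719 -91.47040546  11.24034337]
```

servo_tool --increments '[[[-1,0.8,-0.2,0,0,0,2],[-1,1.6,-0.4,0,0,0,5],[-1,2.4,-0.6,0,0,0,8],[-1,3.1,-0.8,0,0,0,11],[-1,3.7,-1.0,0,0,0,13]]]'

```text
time: 10.6
tool_pos: [608.8, -100.7, 10.7]
orientation: [0.0, 0.007, 1.0, 0.0]
force: [-1.7, 0.8, 1.5]
finger_gap: 0.0
```

Run:
```python
from h import *
rail(robot.capture('side'),vis='pics/s9.png');s=robot.read_state();print(s['tool_pos'],s['force'])
```

```text
rail n 1 C [652.2 -68.9] yaw -0.043 phi_deg in dock 2.9 LxW 135.3 12.0 dock xy [  3.8 -49.4] ends+y [655.   -1.3] -y [ 649.3 -136.5]
[ 609.81439707 -100.95027982   10.69948152] [-0.22632161 -0.18090592 -1.56685487]
```

servo_tool --increments '[[[-1,0.3,0,0,0,0,1],[-1,0.6,0,0,0,0,2],[-1,0.8,0,0,0,0,2]]]'

```text
time: 10.95
tool_pos: [616.5, -100.3, 10.0]
orientation: [-0.0, -0.011, 1.0, -0.0]
force: [-1.8, -0.5, 1.2]
finger_gap: 0.3
```

servo_tool --increments '[[[-1,0.15,0,0,0,0,0],[-1,0.3,0,0,0,0,0]]]'

```text
time: 11.15
tool_pos: [619.5, -100.2, 9.8]
orientation: [-0.0, -0.011, 1.0, 0.0]
force: [-2.0, -0.0, 1.0]
finger_gap: -0.1
```

Run:
```python
from h import *
rail(robot.capture('side'),vis='pics/s10.png');s=robot.read_state();print(s['tool_pos'],s['force'])
```

```text
rail n 1 C [661.  -94.5] yaw 0.007 phi_deg in dock 0.0 LxW 78.7 11.6 dock xy [ 12.4 -75.1] ends+y [660.7 -55.2] -y [ 661.3 -133.9]
[ 619.76538586 -100.16165414    9.73279489] [-0.99368174 -1.00557164  0.47239869]
```

servo_tool --increments '[[[-1,-2,0.5,0,0,0,0],[-1,-6,0.5,2,0,0,0],[-1,-10.5,0,5,0,0,0],[-1,-15,0,8,0,0,0],[-1,-19,-1,10,0,0,0]]]'

```text
time: 11.7
tool_pos: [432.6, -109.1, 109.3]
orientation: [0.001, -0.011, 1.0, 0.0]
force: [0.3, -0.7, 1.6]
finger_gap: 0.3
```

servo_tool --increments '[[[-1,0,-5,0,0,0,0],[-1,0,-10,0,0,0,0],[-1,0,-14.5,0,0,0,0],[-1,0,-14.5,0,0,0,0]]]'

```text
time: 12.1
tool_pos: [433.2, -258.6, 108.1]
orientation: [0.001, -0.008, 1.0, -0.001]
force: [0.0, 1.1, -0.6]
finger_gap: 0.1
```

Run:
```python
from h import *
t=robot.capture('top');s=robot.capture('side')
rail(t,vis='pics/t11.png');rail(s,vis='pics/s11.png')
a=cv2.imread('pics/t11.png');b=cv2.imread('pics/s11.png');b=cv2.resize(b,None,fx=1.3,fy=1.3)[50:420,150:650]
cv2.imwrite('pics/m11.png',np.vstack([cv2.resize(a[60:260,60:480],(500,238)),b[:350,:500]]))
```

```text
rail n 2 C [647.5 -14.7] yaw 0.013 phi_deg in dock -0.3 LxW 238.5 36.3 dock xy [-0.5  4.8] ends+y [645.9 104.5] -y [ 649. -134.]
rail n 2 C [650.9 -15.4] yaw 0.008 phi_deg in dock -0.0 LxW 238.2 39.5 dock xy [2.9 4. ] ends+y [649.9 103.7] -y [ 651.9 -134.5]
```

View pics/m11.png

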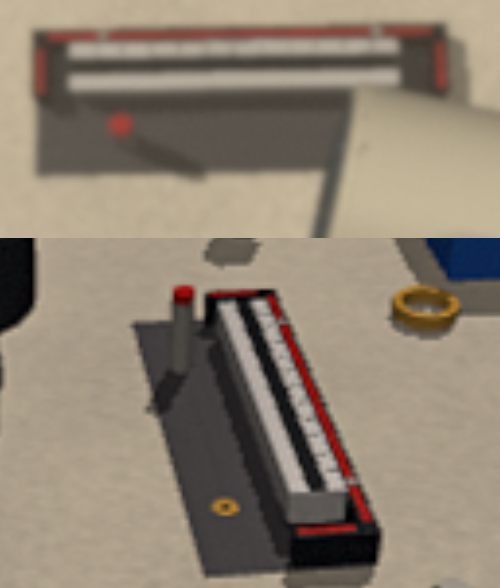

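Picture 8: the rail is between both side walls, along the back wall and behind the post. The two views give dock x of -0.5 and +2.9, and a yaw error under 0.005 rad. I'll make a gentle seating push at mid-length to feel the wall.

servo_tool --increments '[[[-1,2.5,4.2,0,0,0,0],[-1,5,8.4,0,0,0,0],[-1,7.5,12.6,0,0,0,0],[-1,10,16.8,0,0,0,0],[-1,12.3,21,0,0,0,0]]]'

```text
time: 12.7
tool_pos: [556.9, -41.0, 108.2]
orientation: [0.001, -0.012, 1.0, 0.0]
force: [0.9, -0.2, -0.8]
finger_gap: -0.3
```

servo_tool --increments '[[[-1,2,3.4,-3,0,0,0],[-1,2.8,3.4,-6,0,0,0],[-1,2.8,3.4,-9.7,0,0,0],[-1,4.5,3.4,-9.7,0,0,0],[-1,5.2,3.4,-9.7,0,0,0]]]'

```text
time: 13.2
tool_pos: [608.2, -8.9, 9.9]
orientation: [-0.001, -0.012, 1.0, -0.0]
force: [0.3, 0.7, 1.2]
finger_gap: -0.0
```

servo_tool --increments '[[[-1,0.3,0,0,0,0,0],[-1,0.5,0,0,0,0,0],[-1,0.7,0,0,0,0,0]]]'

```text
time: 13.5
tool_pos: [615.3, -10.1, 11.8]
orientation: [0.001, -0.011, 1.0, 0.0]
force: [-0.5, -0.3, -0.4]
finger_gap: 0.2
```

servo_tool --increments '[[[-1,0.2,0,0,0,0,0],[-1,0.4,0,0,0,0,0],[-1,0.5,0,0,0,0,0]]]'

```text
time: 13.8
tool_pos: [619.2, -10.6, 10.9]
orientation: [-0.001, -0.011, 1.0, -0.0]
force: [-4.0, 0.3, 3.2]
finger_gap: -0.3
```

servo_tool --increments '[[[-1,0.1,0,0,0,0,0],[-1,0.1,0,0,0,0,0]]]'

```text
time: 14.0
tool_pos: [619.2, -10.8, 10.5]
orientation: [-0.002, -0.01, 1.0, -0.0]
force: [-4.7, -0.7, 3.1]
finger_gap: -0.0
```

servo_tool --increments '[[[-1,0.1,0,0,0,0,0],[-1,0.1,0,0,0,0,0]]]'

```text
time: 14.2
tool_pos: [619.2, -10.9, 10.4]
orientation: [-0.003, -0.01, 1.0, -0.0]
force: [-9.0, 0.5, 5.3]
finger_gap: -0.2
```

The TCP stopped at x=619.2 while the force climbed to 9 N, so the rail is against the wall. Now I retreat, check and hand in.

servo_tool --increments '[[[-1,-1,0,0,0,0,0],[-1,-4,0,0,0,0,0],[-1,-8,0,3,0,0,0],[-1,-12,-3,7,0,0,0],[-1,-16,-7,10,0,0,0]]]'

```text
time: 14.7
tool_pos: [478.8, -63.7, 98.6]
orientation: [0.001, -0.012, 1.0, -0.0]
force: [1.0, -1.6, 0.6]
finger_gap: 0.3
```

servo_tool --increments '[[[-1,-1,-5,0,0,0,0],[-1,-2,-10,0,0,0,0],[-1,-3,-15,0,0,0,0],[-1,-3,-18,0,0,0,0],[-1,-3,-18,0,0,0,0]]]'

```text
time: 15.2
tool_pos: [449.0, -247.2, 97.1]
orientation: [0.001, -0.009, 1.0, -0.001]
force: [-0.1, 0.4, 1.0]
finger_gap: 0.0
```

Run:
```python
from h import *
t=robot.capture('top');s=robot.capture('side');rail(t,vis='pics/t12.png');rail(s,vis='pics/s12.png')
a=cv2.imread('pics/top0.png')[:,:,::-1]
for n,(x,y) in dict(jar=(162,217),eyep=(212,141),obj=(417,135),ring=(274,105),dish=(477,152),box=(491,217),driver=(165,168)).items():
    p=a[y-15:y+15,x-15:x+15];q=t['color'][y-20:y+20,x-20:x+20]
    _,v,_,l=cv2.minMaxLoc(cv2.matchTemplate(q,np.ascontiguousarray(p),cv2.TM_CCOEFF_NORMED));print(n,'shift px',np.array(l)-5,round(v,2))
```

```text
rail n 2 C [647.5 -14.8] yaw 0.01 phi_deg in dock -0.1 LxW 238.6 36.4 dock xy [-0.5  4.7] ends+y [646.2 104.5] -y [ 648.7 -134.1]
rail n 2 C [650.9 -16.1] yaw 0.008 phi_deg in dock -0.0 LxW 239.5 39.5 dock xy [2.9 3.4] ends+y [649.9 103.7] -y [ 651.9 -135.8]
jar shift px [0 0] 1.0
eyep shift px [0 0] 1.0
obj shift px [0 0] 1.0
ring shift px [0 0] 1.0
dish shift px [0 0] 1.0
box shift px [ 5 -4] 0.26
driver shift px [0 0] 1.0
```

The slide box didn't match, most likely because the arm is over it in the top view. I'll check it in the side view before handing in.

Run:
```python
from h import *
s=robot.capture('side')['color'];a=np.ascontiguousarray(cv2.imread('pics/side0.png')[:,:,::-1])
d=[]
for im in(a,s):
    h=cv2.cvtColor(im,cv2.COLOR_RGB2HSV);m=((h[...,0]>105)&(h[...,0]<125)&(h[...,1]>150)).astype(np.uint8)
    d.append(cv2.boundingRect(blob(m,(260,290,370,390))[0]))
print(d)
ok=max(abs(np.subtract(*d)))<=2
print('ok',ok)
if ok: print(robot.close_job())
```

```text
[(281, 311, 66, 66), (281, 311, 66, 66)]
ok True
the job is handed in; nothing more can be done
None
```

The rail is in the dock: it lies behind the post, along the back wall and between the two side walls. I handed the job in at about 15 s of the 64 s allowed.

**What I did:** I pushed the +y end lengthwise to clear the post and swung that end towards the dock. Then I pushed the -y end so the rail slid in behind the post, and swung that end in. A last gentle push at mid-length stopped dead while the force rose to 9 N, so the rail is against the back wall. The arm then moved clear.

**Last checks:**
- **Position along the dock:** the rail's middle is 3 to 5 mm off the dock's middle, and the limit is 25 mm.
- **Angle:** it is within about 0.002 rad of parallel to my dock yaw estimate (about 0.008 rad). The limit is 0.05 rad.
- **Distance from the back wall:** the cameras disagree by 3.4 mm (x = -0.5 mm from the top view, +2.9 mm from the side view). Both are inside the allowed -7 to +4 mm, and the wall contact backs them up.
- **Bystanders:** all seven look unmoved. The slide box failed its first check because it could not be matched in the top view, probably hidden by the arm. In the side view its outline is identical to the start.

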